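Index the welding turntable on by one hole with its sprung plunger

ROBOT

A 6-joint arm with a two-finger parallel gripper is mounted at the origin on a cart in front of the work surface, level with it; the furniture and walls round the work are solid. World frame = base frame: x ahead of the robot, y to its left, z up, the work surface at z = 0. Lengths are in mm, angles in rad, forces in N, time in s.
With the tool pointing down it reaches from about 325 to 875 mm from the base axis. Payload 4.4 kg.
Tool frame: the origin (TCP) lies on the centre line of the jaws, within the pads' length; the fingertips stand ahead of it and the grasp point (between the pads) lies 6 mm ahead of it (ctrl.tcp_to_tips is the z of the fingertips in the tool frame, in mm); z points along the fingers, y is the line along which they close (so a half turn about z gives the same grasp; the last joint's range is limited). The gripper opens to 85 mm and grips with 20 to 120 N. Pads are 22 mm wide; open, the fingers measure 114 mm over their backs; the gripper's body (76 mm by 85 mm) begins 54 mm behind the grasp point. The pads swing forward as they close: fully open they stand 13 mm farther back than shut.
Start: joints at [1.163, 0.207, 1.542, -0, 1.393, -0.15], TCP at [146.608, 555.998, 256.282] pointing down, gripper open.
Joint ranges: [-2.73, 2.73], [-0.86, 2.22], [0.23, 2.46], [-1.11, 4.25], [0.08, 2.63], [-2.82, 2.82]. Speed limits (rad/s): [2.79, 2.79, 3.14, 3.14, 3.14, 3.14].

INTERFACE

Orientations are given as a 3x3 rotation matrix whose columns are the frame's x, y, z axes.
In Python, from plant import ctrl, sensors, optics gives the robot as it stands. Calls block until the motion is done:
- ctrl.move_ptp(position, orientation): joint-space move of the TCP to a pose.
- ctrl.move_l(position, rot=None, vel=150, threshold=None): straight line of the TCP; rot=None keeps the orientation; vel is the mean speed in mm/s. With threshold (N) it stops when the force on the tool has changed by that much, and returns True; else False.
- ctrl.set_joints(angles): joint-space move.
- ctrl.gripper_to(opening, force=None): finger opening in mm; force is the grip in N (None keeps the last); returns when the fingers have stopped.
- ctrl.hold(seconds).
- ctrl.solve_ik(position, orientation): joint angles nearest the present ones, or None.
- sensors.read_state(): the state.
- optics.grab_frame(name): name is "side" or "top" or "wrist"; returns (picture, depth): 384x512x3 uint8, red, green, blue; 384x512 float32, mm along the optical axis (not along the pixel's ray), 0 where there is no reading.
- optics.camera_params(name): a dict with "mtx" (3x3 intrinsics, pixels), "k1" (the pictures are not rectified: a ray, as slopes to the right and down, at radius r is drawn at 1 + k1 r^2 times it, then the intrinsics apply), "R" (3x3) and "t" (3): a world point X has camera coordinates R X + t; the wrist camera has in their place "T_tool_cam" (4x4, takes a point from camera to tool coordinates, whose origin is the TCP and whose axes are the flange's). Camera axes: x right, y down, z forward; pixel columns grow to the right and rows downward; lengths in mm; the calibration is good to about 2 mm. A picture is of the moment at which its call begins: read the wrist's pose just before it. camera_params takes no time and is no camera call.
A pose or a line that the arm cannot do raises ctrl.MotionError and nothing moves.
- ctrl.finish_job(): hands the job in; it is judged then, once.
The state is a dict: "t": time; "q": joint angles; "qvel": joint speeds; "tau": joint torques, N m; "eef_pos": TCP position; "eef_rot": TCP orientation; "force": force on the tool from outside, world axes, zero at the start; "wrist_torque": the same for the moment, N m; "grip_width": finger opening in mm; "grasp_force": force on a finger pad.
Only numpy, scipy, OpenCV 4.12 (cv2) and the standard library are available. Lean on these libraries where they do the work, as an engineer would, in place of code of your own. Each camera call takes 0.05 s, during which the arm holds its last target. There are 200 camera calls.

TASK

The next side of the gear on the welding turntable has to come round, so index the turntable on by one hole, counter-clockwise seen from above. Pull the plunger up by its red T-knob and twist it a quarter turn into the rest notch so that it stays up with your hand off it, swing the plate round by its black handle, then lift and twist the knob back so that the pin drops fully home in the next hole. The holes are not evenly spaced, so feel for the hole with a light hand: let the sprung pin ride on the plate and ease the plate on until it drops in, never forcing the plate against the pin or the knob against its sleeve, and leave the tools lying round it where they are.

Things in the scene. Friction and masses are not known exactly. Their poses are not given: they have to be found in the camera images.
- index_table: Blue cast base of a bench turntable, screwed to the worktop, with a 200 mm steel plate on top. Origin: on the turning axis at worktop height; z up. The plunger stands on a blue column and arm at its -y side, its upright axis at [0, -84] mm; the arm's top is at 73 mm. The base does not move.
- faceplate: The turning steel plate, 200 mm across, top 52 mm above the worktop, with a rusty gear (104 mm, top at 72 mm), a nut on it (to 89 mm) and two strap clamps (along its x axis, to 92 mm). Six index holes on a circle of 84 mm radius, drilled to suit the welds, so unevenly: 60 degrees apart, give or take 8. Each is 9.2 mm wide with a 1 mm bevel. Origin as the base's; z up.
- plate_angle (a joint): Angle of the plate in rad, 0 at the start with the pin in a hole, growing counter-clockwise seen from above; the next hole comes under the pin somewhere from 0.91 to 1.19 (60 degrees, give or take 8). In a hole the pin leaves it less than 0.02 rad of play. Friction holds it where it is left (0.35 N m, 4 N at the handle).
- turn_handle (a point): Grip point of the upright black turning handle on the plate, 84 mm from the turning axis, 95 mm above the worktop: a round post 17 mm across whose top is at 111 mm. Free to slip round in the fingers. It starts 60 degrees counter-clockwise from the base's x axis.
- plunger_sleeve: Fixed steel sleeve of the plunger, 26 mm across, crown 92 mm above the worktop. Its origin is on the plunger's axis at worktop height; x and y as the base's. A slot along y, 13 mm deep below the crown, takes the knob's 4 mm cross pin when the plunger is in; a V notch along x, 3 mm deep, is the rest notch.
- plunger_knob: The red T-knob with its cross pin; it rises and turns. Origin on the plunger's axis at worktop height when in; z up; the T-bar lies along its y axis, as does the cross pin.
- knob_bar (a point): Centre of the red T-bar, on the plunger's axis, 111.5 mm above the worktop when the plunger is in. The bar is 56 mm long (y), 11 mm wide (x) and 11 mm high; axes as the knob's. Under it a black hub; keep fingertips above the crown of the sleeve (92 mm).
- plunger_pin: The 8 mm steel index pin that the knob lifts, flat-ended. A spring pushes it down: 8 N when in, 12 N in the rest notch, 14.4 N fully up. Origin on its axis at worktop height when in; z up.
- pin_lift (a joint): How far the plunger is raised, in m: 0 fully home (pin 8 mm deep in a hole); the pin leaves the plate at 0.008 and rests at 0.008 when it stands on the plate between holes; about 0.010 resting in the rest notch; from 0.013 the cross pin is clear of the crown and turns freely; 0.016 is the end of the travel.
- knob_turn (a joint): Turn of the knob in rad, 0 with the cross pin over the deep slot (the only place where the plunger goes in), positive counter-clockwise seen from above; the rest notch is at +1.571 and, the same, at -1.571. From about 0.4 rad either side of it the cross pin slides down into the V by itself; within about 0.1 rad of 0 it drops into the deep slot.
- weld_magnet: Bystander: red triangular welding magnet, 72 x 90 x 14 mm; origin at its underside's centre.
- pliers: Bystander: pliers with red handles, 176 mm long; origin at its underside's centre.
- spanner_0: Bystander: bright open-ended spanner, 188 mm long; origin at its underside's centre.

How it is judged (in metres and radians):
On the way, in this order (a step that is already met when the one before it is completed fails the run):
1. the plunger rests in its rest notch, pulled out of the plate, with nothing of the robot on the turntable (value of joint pin_lift between 0.0085 and 0.0125 m and (value of joint knob_turn above 1.25 rad or value of joint knob_turn below -1.25 rad) and contact force between the fingers and index_table below 0.5 N), for 0.4 s.
2. with the plunger still parked, the plate has been turned counter-clockwise at least half of the way to the next hole (value of joint plate_angle above 0.52 rad and value of joint pin_lift above 0.0085 m), for 0.1 s.
At the end, for the whole second after the job is handed in: The plate stands one hole on (turned between 0.89 and 1.21 rad), the pin is fully home in that hole (lift under 1.5 mm) with the knob turned back over the deep slot (within 0.4 rad), the plate is at rest and the turntable is released (value of joint plate_angle between 0.89 and 1.21 rad and value of joint pin_lift below 0.0015 m and value of joint knob_turn between -0.4 and 0.4 rad and contact force between the fingers and index_table below 0.5 N and velocity of joint plate_angle between -0.02 and 0.02 rad/s); the robot touches nothing.
It fails at once if the plate is forced against the pin (over 30 N between them) (contact force between plunger_pin and faceplate above 30 N).
It fails at once if the knob's cross pin is forced against its sleeve (over 60 N between them) (contact force between plunger_knob and plunger_sleeve above 60 N).
It fails at once if a tool lying round the turntable is moved by more than 20 mm (distance of any of weld_magnet, pliers, spanner_0 from where it was at the start of the episode above 0.02 m).
It also fails if it takes over 69 s, if anything falls off the work surface, if the arm or the gripper's body presses on something with over 40 N, if the wrist force passes 120 N, or if a joint passes its speed limit or range.

## Working session

There is one attempt and no reset: what is moved stays moved. The work goes in short steps, each a Python script; the robot and the scene stay as the last script left them, time stands still between calls to the robot, and variables do not carry over. Pictures are saved under pics/ and viewed, at most 10 in all, crops included, and the job is handed in when it is done.

```bash
ls; mkdir -p pics
python3 - <<'E'
from plant import ctrl,sensors,optics
import cv2,numpy as np
print(ctrl.tcp_to_tips)
for n in ("top","side"):
    im,d=optics.grab_frame(n); cv2.imwrite(f"pics/{n}0.png",im[:,:,::-1]); np.save(f"pics/{n}0.npy",d); np.save(f"pics/{n}0rgb.npy",im)
    print(n,optics.camera_params(n))
print(optics.camera_params("wrist"))
print(sensors.read_state())
E
```

```text
pics
25.0
top {'mtx': array([[379.63967933,   0.        , 249.5069833 ],
       [  0.        , 379.63967933, 193.97768649],
       [  0.        ,   0.        ,   1.        ]]), 'k1': -0.13052891158244434, 'R': array([[-0.01327016, -0.99981105,  0.01420421],
       [-0.99715258,  0.01217759, -0.07442065],
       [ 0.07423362, -0.01515134, -0.99712577]]), 't': array([   9.70038883,  606.60733525, 1072.50568729])}
side {'mtx': array([[442.72582246,   0.        , 252.64671666],
       [  0.        , 442.72582246, 190.33628158],
       [  0.        ,   0.        ,   1.        ]]), 'k1': 0.004022721987363633, 'R': array([[ 0.9428822 , -0.33260862, -0.01856522],
       [-0.13423649, -0.32834771, -0.9349697 ],
       [ 0.30488313,  0.88405842, -0.35424142]]), 't': array([-543.94027171,  167.11203346,  952.10071707])}
{'mtx': array([[279.42851598,   0.        , 255.21641281],
       [  0.        , 279.42851598, 193.81856546],
       [  0.        ,   0.        ,   1.        ]]), 'k1': -0.052148832147849745, 'T_tool_cam': array([[ 1.48636368e-03, -9.49797722e-01, -3.12861115e-01,
         8.116
[... 357 characters left out ...]
5,
        1.39351982e+00, -1.50505980e-01]), 'qvel': array([ 0.00045583, -0.00165336, -0.00482936,  0.00026928, -0.0012224 ,
        0.00072838]), 'tau': array([-1.87093792e-04, -3.84091866e+01, -2.92547482e+01, -5.94029461e-05,
        4.79852606e-03, -1.55835136e-05]), 'eef_pos': array([146.34048082, 555.40508699, 255.22322228]), 'eef_rot': array([[-9.66956829e-01,  2.54938739e-01, -8.54282978e-04],
       [ 2.54939950e-01,  9.66954968e-01, -1.92643386e-03],
       [ 3.34930550e-04, -2.08056924e-03, -9.99997780e-01]]), 'force': array([-0.17918641, -0.08025922, -0.52708307]), 'wrist_torque': array([-0.04650286, -0.03067594,  0.00892442]), 'grasp_force': 0.0, 'grip_width': 85.2055167428936}
```

View pics/top0.png

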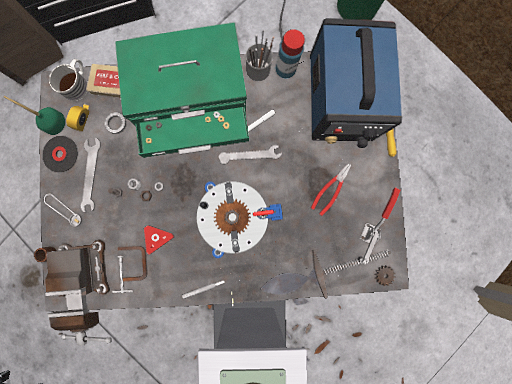

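View pics/side0.png

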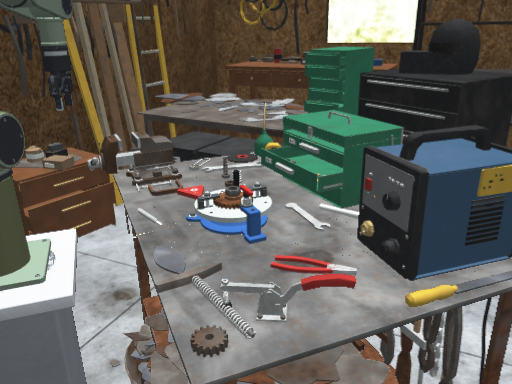

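The top view shows the turntable centred near (232,217), the red T-bar near (266,213) and the black handle at (204,205). The side view shows the same, with the column at (252,220). I'll get coarse positions from depth.

```bash
cat > h.py <<'E'
from plant import ctrl,sensors,optics
import cv2,numpy as np
def cloud(name):
    """picture and world xyz (mm) per pixel"""
    p=optics.camera_params(name); s=sensors.read_state()
    im,d=optics.grab_frame(name); 
    h,w=d.shape; uv=np.stack(np.meshgrid(np.arange(w),np.arange(h)),-1).reshape(-1,1,2).astype(np.float64)
    n=cv2.undistortPoints(uv,p["mtx"],np.array([p["k1"],0,0,0.])).reshape(h,w,2)
    X=np.dstack([n[...,0]*d,n[...,1]*d,d]).astype(float)
    if name=="wrist":
        T=p["T_tool_cam"]; X=X@T[:3,:3].T+T[:3,3]
        X=X@s["eef_rot"].T+s["eef_pos"]
    else: X=(X-p["t"])@p["R"]
    X[d==0]=np.nan
    return im,X
def masks(im,X):
    r,g,b=[im[...,i].astype(int) for i in range(3)]; z=X[...,2]
    return dict(red=(r>130)&(g<70)&(b<70)&(z>95)&(z<135), black=(r<60)&(g<60)&(b<60)&(z>95)&(z<125))
def circ(P):
    A=np.c_[2*P[:,:2],np.ones(len(P))]; c=np.linalg.lstsq(A,(P[:,:2]**2).sum(1),rcond=None)[0]
    return c[:2],np.sqrt(c[2]+c[0]**2+c[1]**2)
E
python3 - <<'E'
from h import *
im,X=cloud("top")
roi=np.zeros(im.shape[:2],bool); roi[175:260,190:300]=1
for k,m in masks(im,X).items():
    P=X[m&roi]; print(k,len(P),np.median(P,0),P.min(0),P.max(0))
m=roi&(abs(X[...,2]-52)<6); P=X[m]; print("plate",len(P),np.median(P[:,2]),P.min(0),P.max(0))
hull=cv2.convexHull(P[:,:2].astype(np.float32))[:,0]; print(cv2.minEnclosingCircle(hull),circ(hull))
cv2.imwrite("pics/topc.png",cv2.resize(im[175:260,190:300,::-1],None,fx=5,fy=5))
E
```

```text
red 30 [547.83418346 -27.60964199 116.45398057] [544.17694892 -57.87698088 103.11036502] [554.52113436  -5.05049297 119.31345442]
black 20 [572.45607624 126.90632992 110.20496164] [557.2107467  -29.17055613  96.0071672 ] [580.17931631 134.74433255 113.29116629]
plate 2681 52.39314937345102 [442.69763833 -45.55490939  46.23642192] [642.0707957  150.37847717  57.9597671 ]
((542.0932006835938, 52.774810791015625), 100.25563049316406) (array([542.02098802,  52.5287643 ]), np.float64(99.71608316822767))
```

```bash
cat >> h.py <<'E'
def down(yaw):
    """tool pointing down with its y axis at world angle yaw"""
    y=np.array([np.cos(yaw),np.sin(yaw),0]); z=np.array([0,0,-1.]); return np.c_[np.cross(y,z),y,z]
E
python3 - <<'E'
from h import *
for p in ([551,-31,125],[573,128,110],[545,35,260]):
  for a in range(-270,271,45):
    q=ctrl.solve_ik(p,down(np.radians(a+7)))
    print(p[1],a,None if q is None else np.round(q,2)[[0,5]])
ctrl.move_ptp([545,35,260],down(np.radians(7))); ctrl.hold(.3)
s=sensors.read_state(); print(s["t"],s["q"],s["eef_pos"])
im,X=cloud("wrist"); np.savez("pics/w1.npz",im=im,X=X)
cv2.imwrite("pics/w1.png",im[:,:,::-1])
for k,m in masks(im,X).items():
    P=X[m]; print(k,len(P),np.median(P,0),P.min(0),P.max(0))
E
```

```text
-31 -270 [-0.21 -1.91]
-31 -225 [-0.21 -2.69]
-31 -180 [-0.21  2.81]
-31 -135 [-0.21  2.02]
-31 -90 [-0.21  1.24]
-31 -45 [-0.21  0.45]
-31 0 [-0.21 -0.34]
-31 45 [-0.21 -1.12]
-31 90 [-0.21 -1.91]
-31 135 [-0.21 -2.69]
-31 180 [-0.21  2.81]
-31 225 [-0.21  2.02]
-31 270 [-0.21  1.24]
128 -270 [ 0.07 -1.62]
128 -225 [ 0.07 -2.41]
128 -180 None
128 -135 [0.07 2.31]
128 -90 [0.07 1.52]
128 -45 [0.07 0.74]
128 0 [ 0.07 -0.05]
128 45 [ 0.07 -0.84]
128 90 [ 0.07 -1.62]
128 135 [ 0.07 -2.41]
128 180 None
128 225 [0.07 2.31]
128 270 [0.07 1.52]
35 -270 [-0.09 -1.79]
35 -225 [-0.09 -2.57]
35 -180 None
35 -135 [-0.09  2.14]
35 -90 [-0.09  1.35]
35 -45 [-0.09  0.57]
35 0 [-0.09 -0.22]
35 45 [-0.09 -1.  ]
35 90 [-0.09 -1.79]
35 135 [-0.09 -2.57]
35 180 None
35 225 [-0.09  2.14]
35 270 [-0.09  1.35]
2.7833 [-9.35823555e-02  1.42518608e-01  1.60842776e+00  6.41847705e-05
  1.39067671e+00 -2.16548421e-01] [544.96921596  35.44838862 259.99285308]
red 439 [550.63651603 -26.20249982 116.59020686] [543.37264105 -55.74221497 114.08998112] [558.5608228   -1.30432679 118.78435723]
black 4176 [738.3269918  105.7088279  105.24294733] [ 542.63739425 -234.90541996   95.01101149] [946.31370629 233.80842937 124.98918961]
```

View pics/w1.png

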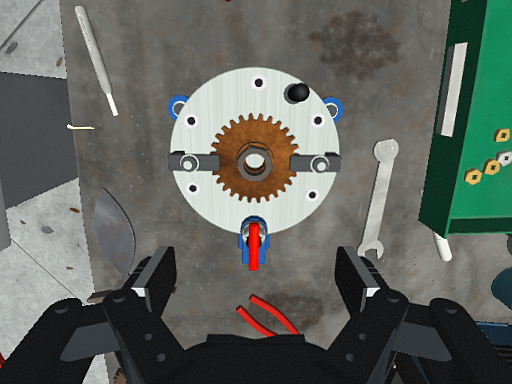

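The wrist view shows the T-bar at (253,245), the handle top at (297,93) and the holes at (193,188), (219,121), (259,83), (318,121) and (313,195). The next hole is (193,188).

Run:
```python
from h import *
f=np.load("pics/w1.npz"); im,X=f["im"],f["X"]; Z=X[...,2]
m=(abs(Z-52)<5); m[:60]=0; m[:, :165]=0; m[:,350:]=0; m[240:]=0
P=X[m]; hull=cv2.convexHull(P[:,:2].astype(np.float32))[:,0]
print("plate z",np.median(P[:,2]),cv2.minEnclosingCircle(hull),circ(hull)); c=np.array(cv2.minEnclosingCircle(hull)[0])
R=X[masks(im,X)["red"]][:,:2].astype(np.float32)
r=cv2.minAreaRect(R); print("bar",r); k=np.array(r[0]); v=k-c; a0=np.arctan2(*v[::-1]); print("pin r,ang",np.hypot(*v),np.degrees(a0))
g=im.min(2)
for u,w in [(193,188),(219,121),(259,83),(318,121),(313,195)]:
    b=np.zeros(g.shape,bool); b[w-8:w+9,u-8:u+9]=1
    b&=im.max(2)<110; ys,xs=np.where(b)
    # ray through hole centre at plate height: use mean XY of surrounding plate pixels (ring)
    ring=cv2.dilate(b.astype(np.uint8),np.ones((5,5)))>0
    P=X[ring&~b&(abs(Z-52)<4)]; h=cv2.minEnclosingCircle(P[:,:2].astype(np.float32))
    d=np.array(h[0])-c; print((u,w),b.sum(),h,np.hypot(*d),"rel pin",np.degrees(np.arctan2(*d[::-1])-a0)%360)
b=(im.max(2)<60)&(Z>106)&(Z<116); b[:,:280]=0;b[110:]=0;b[:,320:]=0;b[:75]=0
P=X[b]; h=cv2.minEnclosingCircle(P[:,:2].astype(np.float32)); d=np.array(h[0])-c
print("handle",h,np.hypot(*d),np.degrees(np.arctan2(*d[::-1])-a0)-90,np.median(P[:,2]))
```

```text
plate z 52.14301678043108 ((541.341552734375, 54.35405349731445), 100.28633880615234) (array([541.14550473,  54.29930515]), np.float64(99.67508677219817))
bar ((551.1061401367188, -28.766555786132812), (9.776572227478027, 54.736427307128906), 6.851913928985596)
pin r,ang 83.69219112192911 -83.29989124450697
(193, 188) 33 ((470.91058349609375, 8.500680923461914), 7.527148246765137) 84.04197287213248 rel pin 296.3656250311111
(219, 121) 7 ((502.87640380859375, 84.57540893554688), 6.190213203430176) 48.917256734270275 rel pin 225.14382656576538
(259, 83) 47 ((535.0999755859375, 137.7793426513672), 7.2032318115234375) 83.65844939835549 rel pin 177.5785819530178
(318, 121) 42 ((607.3062133789062, 106.6070556640625), 7.210608959197998) 84.15291254250411 rel pin 121.68391392619898
(313, 195) 32 ((617.7405395507812, 17.932828903198242), 7.543832302093506) 84.63634436522216 rel pin 57.81163674543725
handle ((574.3567504882812, 130.95980834960938), 8.248791694641113) 83.4172941254956 59.985036509443745 109.87810125360866
```

```bash
cat >> h.py <<'E'
YAW=np.radians(6.75); C=np.array([541.3,54.4]); A=C+84*np.array([np.sin(YAW),-np.cos(YAW)])
def say(tag=""):
    s=sensors.read_state(); print(tag,"t%.1f"%s["t"],"p",np.round(s["eef_pos"],1),"F",np.round(s["force"],1),"M",np.round(s["wrist_torque"],2),"w%.1f g%.0f"%(s["grip_width"],s["grasp_force"])); return s
E
python3 - <<'E'
from h import *
Rm=down(YAW)
ctrl.gripper_to(45,30)
ctrl.move_ptp([*A,170],Rm); say("above")
print(ctrl.move_l([*A,120],vel=50,threshold=8)); say("at bar")
ctrl.gripper_to(0,25); ctrl.hold(.2); say("grip")
E
```

```text
above t3.8 p [551.3 -28.9 170.1] F [0.1 0.1 0.9] M [ 0.01 -0.03 -0.03] w45.1 g0
False
at bar t5.0 p [551.6 -29.1 120.4] F [0.3 0.4 0.2] M [ 0.01 -0.    0.03] w45.3 g0
grip t5.5 p [551.2 -29.1 120.5] F [-3.5 -0.7  5.7] M [-0.04  0.55 -0.  ] w15.8 g25
```

Run:
```python
from h import *
im,X=cloud("side"); cv2.imwrite("pics/s1.png",cv2.resize(im[140:250,180:300,::-1],None,fx=5,fy=5,interpolation=cv2.INTER_CUBIC))
```

```text
(no output)
```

View pics/s1.png

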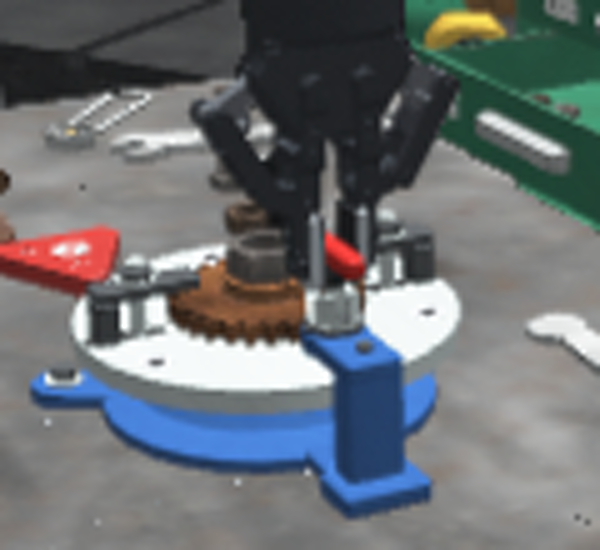

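The side crop shows the fingertips reaching down past the red bar, next to the sleeve crown at (335,300). The 15.8 mm width means they have closed on the hub. I'll regrip higher, on the bar only.

Run:
```python
from h import *
ctrl.gripper_to(30,25); say("open")
ctrl.move_l([*A,130],vel=60)
ctrl.gripper_to(0,25); ctrl.hold(.2); say("grip")
```

```text
open t5.9 p [551.2 -28.9 119.6] F [ 0.2  0.6 -0.5] M [-0.01 -0.07 -0.02] w29.8 g0
grip t6.7 p [551.1 -29.1 130.1] F [-1.4 -0.4  3.4] M [-0.06  0.3  -0.04] w11.9 g23
```

Run:
```python
from h import *
ctrl.gripper_to(0,70); s=say("70N"); z0=s["eef_pos"][2]
p=s["eef_pos"].copy(); 
for dz in (5,10,13,14.7):
    ctrl.move_l([*A,z0+dz],vel=30); ctrl.hold(.1); s=say(dz)
im,X=cloud("wrist"); P=X[masks(im,X)["red"]]; print(len(P),np.percentile(P,[5,50,95],axis=0))
```

```text
70N t6.9 p [551.1 -29.1 130.2] F [-2.8 -0.   5. ] M [-0.03  0.45 -0.02] w9.1 g66
5 t7.4 p [550.7 -29.  134. ] F [  1.7  -1.  -10.5] M [-0.22 -0.52 -0.05] w9.2 g65
10 t7.8 p [550.7 -29.  139.9] F [  2.1  -1.6 -12.4] M [-0.24 -0.44 -0.03] w8.9 g65
13 t8.1 p [550.7 -28.9 143. ] F [  1.8  -0.1 -14.3] M [-0.23 -0.32 -0.03] w9.0 g65
14.7 t8.5 p [550.8 -29.  144.7] F [  0.9  -1.9 -14.2] M [-0.29 -0.15  0.01] w9.0 g65
1539 [[544.84562182 -51.52939875 129.48871884]
 [550.33428201 -24.84551639 131.03545535]
 [555.76602926  -3.51945647 132.09518038]]
```

Run:
```python
from h import *
z=144.9
for a in (10,25,45,65,80,90):
    ctrl.move_l([*A,z],rot=down(YAW-np.radians(a)),vel=10) if 0 else ctrl.move_ptp([*A,z],down(YAW-np.radians(a)))
    s=say(a); 
    if np.abs(s["force"][:2]).max()>15 or abs(s["force"][2])>25: print("STOP"); break
```

```text
10 t8.8 p [551.  -29.  144.7] F [  1.8  -1.7 -15.2] M [-0.27 -0.23  0.02] w8.9 g64
25 t9.2 p [551.4 -29.  144.9] F [  2.3  -1.8 -14.4] M [-0.29 -0.33 -0.01] w9.0 g64
45 t9.6 p [551.8 -29.2 145.2] F [  3.   -1.7 -15.8] M [-0.39 -0.57 -0.  ] w9.3 g64
65 t10.0 p [552.1 -29.6 145.4] F [  4.3  -2.  -14.6] M [-0.5  -0.7   0.03] w9.5 g64
80 t10.4 p [552.3 -29.9 145.5] F [  4.5  -2.9 -14.8] M [-0.59 -0.69  0.03] w9.1 g64
90 t10.7 p [552.3 -30.1 145.5] F [  4.2  -4.6 -14.4] M [-0.67 -0.75  0.03] w9.1 g64
```

Run:
```python
from h import *
ctrl.move_l([*A,140.5],vel=20); ctrl.hold(.1); say("lowered")
ctrl.gripper_to(30,30); say("open")
ctrl.move_l([*A,165],vel=100); ctrl.hold(.3)
im,X=cloud("wrist"); m=masks(im,X)["red"]|((im[...,0]>130)&(im[...,1]<70)&(X[...,2]>100)&(X[...,2]<140)); P=X[m]
print(len(P),np.median(P,0),cv2.minAreaRect(P[:,:2].astype(np.float32))); say()
```

```text
lowered t11.1 p [552.4 -30.1 141.4] F [  3.6  -4.8 -12.8] M [-0.66 -0.61  0.02] w8.9 g65
open t11.5 p [552.6 -28.9 142.7] F [-0.5  0.6 -0.3] M [ 0.05  0.04 -0.02] w30.3 g0
1318 [554.47880743 -29.13563677 126.52736631] ((551.3037109375, -29.521385192871094), (55.157470703125, 10.443521499633789), 7.516539573669434)
 t12.2 p [550.8 -29.  164.4] F [-0.5  0.2 -0. ] M [ 0.   -0.01 -0.01] w30.6 g0
```

```bash
cat >> h.py <<'E'
H0=YAW+np.radians(60)
def hpos(phi,z,r=84): return np.array([*(C+r*np.array([np.cos(H0+phi),np.sin(H0+phi)])),z])
def hrot(phi): return down(H0+phi-np.pi/2)
def plate_angle():
    s=sensors.read_state(); d=s["eef_pos"][:2]-C; return (np.arctan2(d[1],d[0])-H0), np.hypot(*d)
E
python3 - <<'E'
from h import *
ctrl.gripper_to(40,25)
ctrl.move_ptp(hpos(0,165),hrot(0))
print(ctrl.move_l(hpos(0,112),vel=70,threshold=8)); say("at handle")
ctrl.gripper_to(0,25); ctrl.hold(.2); say("grip")
for phi in np.arange(.12,1,.122):
    ctrl.move_l(hpos(phi,112),rot=hrot(phi),vel=40); s=say("%.2f"%phi)
    if np.hypot(*s["force"][:2])>25: print("STOP"); break
ctrl.hold(.2); say(); print(plate_angle())
E
```

```text
False
at handle t14.1 p [574.9 131.7 112.4] F [0.9 0.5 0.1] M [-0.07  0.01  0.03] w40.2 g0
grip t14.7 p [575.5 131.5 112.9] F [1.9 0.4 2.8] M [-0.02 -0.31  0.07] w15.7 g26
0.12 t15.1 p [565.3 135.1 112.9] F [ 0.1 -0.2  4.9] M [-0.02 -0.01  0.1 ] w16.0 g26
0.24 t15.5 p [555.3 137.4 112.8] F [ 0.6 -1.1  6.2] M [-0.11 -0.04  0.08] w15.8 g26
0.36 t15.9 p [545.1 138.4 112.9] F [-0.1 -1.1  6.4] M [-0.13 -0.02  0.13] w16.0 g26
0.49 t16.3 p [534.8 138.2 112.9] F [-0.5 -1.   5.5] M [-0.1   0.07  0.08] w15.8 g26
0.61 t16.7 p [524.6 136.7 112.8] F [ 0.1 -0.2  6.9] M [-0.11  0.01  0.07] w15.7 g26
0.73 t17.1 p [514.7 134.  112.8] F [-0.6 -0.2  7.2] M [-0.1   0.05  0.06] w15.3 g26
0.85 t17.5 p [505.2 130.2 112.9] F [ 0.1 -1.   7.2] M [-0.09  0.    0.01] w15.5 g26
0.97 t17.9 p [496.2 125.3 112.9] F [-0.8 -0.6  7.1] M [-0.07  0.08  0.02] w15.7 g26
 t18.1 p [496.2 125.3 112.8] F [-1.  -0.6  6.7] M [-0.06  0.1   0.  ] w15.9 g26
(np.float64(0.9725506811402176), np.float64(84.03832074706442))
```

Run:
```python
from h import *
ctrl.gripper_to(40,25); ctrl.move_l(hpos(.97,165),rot=None,vel=120)
ctrl.move_ptp([545,35,260],down(YAW)); ctrl.hold(.3); say()
im,X=cloud("wrist"); np.savez("pics/w2.npz",im=im,X=X)
cv2.imwrite("pics/w2.png",im[60:280,120:400,::-1])
Z=X[...,2]; b=(im.max(2)<60)&(Z>106)&(Z<116)&(np.abs(np.hypot(X[...,0]-C[0],X[...,1]-C[1])-84)<14)
P=X[b]; h=cv2.minEnclosingCircle(P[:,:2].astype(np.float32)); d=np.array(h[0])-C; print(h,np.hypot(*d),"phi",np.arctan2(d[1],d[0])-H0)
P=X[masks(im,X)["red"]]; print(np.median(P,0),cv2.minAreaRect(P[:,:2].astype(np.float32)))
```

```text
t20.0 p [543.9  36.1 258.4] F [ 0.4  0.7 -0.5] M [ 0.01  0.04 -0.01] w40.2 g0
((525.119873046875, 53.494972229003906), 85.2040786743164) 16.20541833725729 phi -4.250723625197899
[550.55513478 -28.01032045 126.47958259] ((550.4503784179688, -28.58675193786621), (54.154815673828125, 10.589004516601562), 6.798128128051758)
```

View pics/w2.png

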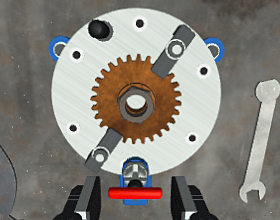

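The crop shows the handle now at (99,30), about 0.97 rad on, and the T-bar lying crosswise at (135,193), parked. Next I'll twist the knob back so the pin rides on the plate.

Run:
```python
from h import *
import sys
ctrl.gripper_to(30,25)
R=down(YAW-np.pi/2)
ctrl.move_ptp([*A,165],R); print(ctrl.move_l([*A,140.3],vel=60,threshold=10)); 
ctrl.gripper_to(0,25); ctrl.hold(.1); say("grip25"); ctrl.gripper_to(0,70); s=say("grip"); z0=s["eef_pos"][2]
for z in (z0+2.5,z0+4.6): ctrl.move_l([*A,z],vel=20); ctrl.hold(.1); s=say("lift")
for a in (75,55,35,15,0):
    ctrl.move_ptp([*A,z],down(YAW-np.radians(a))); s=say(a)
    if np.abs(s["force"][:2]).max()>15 or s["force"][2]<-25: print("STOP"); sys.exit()
ctrl.hold(.1); say()
for zz in (142.5,140.5,139,138):
    hit=ctrl.move_l([*A,zz],vel=15,threshold=9); s=say("down %.1f %s"%(zz,hit))
    if hit: break
```

```text
False
grip25 t22.6 p [551.7 -30.4 140.7] F [ 0.4 -5.6 -1.7] M [-0.88 -0.07  0.02] w11.4 g22
grip t22.8 p [551.7 -30.3 140.8] F [-0.2 -4.7 -0.8] M [-0.88  0.02 -0.01] w8.9 g68
lift t23.2 p [551.2 -30.2 141.6] F [  4.4  -6.1 -10.9] M [-0.95 -0.85 -0.05] w9.0 g66
lift t23.6 p [551.2 -30.2 143.3] F [  4.9  -5.1 -13. ] M [-1.05 -0.95 -0.03] w8.7 g66
75 t23.9 p [551.1 -30.  143.2] F [  5.7  -5.8 -12.5] M [-0.94 -0.94  0.06] w9.3 g66
55 t24.3 p [551.2 -29.9 143.7] F [  3.9  -4.8 -11. ] M [-0.84 -0.76 -0.02] w9.0 g67
35 t24.8 p [551.  -29.8 143.7] F [ 4.6 -4.5 -9.4] M [-0.78 -0.71  0.06] w8.9 g67
15 t25.2 p [550.8 -29.7 143.3] F [  3.7  -4.6 -11.8] M [-0.79 -0.77  0.03] w8.9 g66
0 t25.5 p [550.6 -29.8 143. ] F [  4.8  -5.  -13.2] M [-0.87 -0.82  0.04] w9.1 g66
 t25.6 p [550.6 -29.7 143. ] F [  4.5  -5.7 -13.1] M [-0.81 -0.83  0.02] w8.9 g66
down 142.5 False t26.0 p [550.6 -29.7 140.1] F [  4.4  -4.4 -12. ] M [-0.77 -0.73 -0.  ] w8.9 g66
down 140.5 False t26.3 p [550.7 -29.8 139. ] F [  3.5  -4.8 -10.1] M [-0.84 -0.59  0.08] w9.2 g67
down 139.0 False t26.5 p [550.9 -29.7 138.8] F [ 0.5 -5.5 -4.4] M [-0.96 -0.05 -0.  ] w8.8 g68
down 138.0 False t26.8 p [551.1 -29.7 138.7] F [-1.3 -5.3  0. ] M [-0.92  0.25  0.01] w8.7 g68
```

Run:
```python
from h import *
ctrl.gripper_to(30,30); ctrl.move_l([*A,165],vel=120); ctrl.hold(.2); say()
im,X=cloud("wrist"); P=X[masks(im,X)["red"]]; print(np.median(P,0),cv2.minAreaRect(P[:,:2].astype(np.float32)))
```

```text
t27.7 p [550.5 -28.8 164.1] F [0.3 0.  0.5] M [-0.01 -0.01 -0.  ] w30.0 g0
[550.47387005 -25.97046929 124.49701004] ((550.6416625976562, -28.776199340820312), (10.49636173248291, 55.00248718261719), 7.384636402130127)
```

Run:
```python
from h import *
ctrl.gripper_to(40,25)
ctrl.move_ptp(hpos(.972,165),hrot(.972)); print(ctrl.move_l(hpos(.972,112),vel=80,threshold=8)); say("at")
ctrl.gripper_to(0,25); ctrl.hold(.1); s=say("grip"); f0=s["force"]
def knobz():
    im,X=cloud("top"); roi=np.zeros(im.shape[:2],bool); roi[190:235,245:295]=1
    r,g,b=[im[...,i].astype(int) for i in range(3)]
    P=X[(r>130)&(g<70)&(b<70)&roi&(X[...,2]>100)]; return len(P),np.round(np.median(P[:,2]),1) if len(P) else None
print(knobz())
phi=.972
while phi<1.2:
    phi+=.012 if phi<1.06 else .006
    hit=ctrl.move_l(hpos(phi,112),rot=hrot(phi),vel=8,threshold=8)
    s=sensors.read_state(); t=np.array([-np.sin(H0+phi),np.cos(H0+phi)]); ft=(s["force"]-f0)[:2]@t
    kz=knobz()
    print("%.3f"%phi,hit,"act %.4f ft %.1f"%(plate_angle()[0],ft),"t%.1f"%s["t"],kz)
    if hit or abs(ft)>9 or (kz[0]>8 and kz[1]<119.5): break
```

```text
False
at t29.5 p [496.6 125.3 112.2] F [ 0.1 -0.  -0.3] M [ 0.    0.01 -0.03] w40.0 g0
grip t29.9 p [496.4 125.2 112.8] F [-2.5 -2.6  5.9] M [-0.29  0.44 -0.01] w15.9 g25
(30, np.float64(124.3))
0.984 False act 0.9721 ft -4.8 t30.2 (28, np.float64(124.5))
0.996 False act 0.9747 ft -8.3 t30.6 (27, np.float64(123.9))
1.008 False act 0.9785 ft -10.7 t30.9 (28, np.float64(124.0))
```

Run:
```python
from h import *
def knobz():
    im,X=cloud("top"); roi=np.zeros(im.shape[:2],bool); roi[190:235,245:295]=1
    r,g,b=[im[...,i].astype(int) for i in range(3)]
    P=X[(r>130)&(g<70)&(b<70)&roi&(X[...,2]>100)]; return len(P),np.round(np.median(P[:,2]),1) if len(P) else None
phi=1.008
while phi<1.24:
    phi+=.008
    hit=ctrl.move_l(hpos(phi,112),rot=hrot(phi),vel=8,threshold=10)
    s=sensors.read_state(); t=np.array([-np.sin(H0+phi),np.cos(H0+phi)]); ft=s["force"][:2]@t
    kz=knobz()
    print("%.3f"%phi,hit,"act %.4f ft %.1f"%(plate_angle()[0],ft),"t%.1f"%s["t"],kz)
    if hit or abs(ft)>15 or (kz[0]>8 and kz[1]<119.5): break
```

```text
1.016 False act 0.9823 ft -7.8 t31.2 (29, np.float64(124.3))
1.024 False act 0.9908 ft -9.0 t31.5 (29, np.float64(124.2))
1.032 False act 0.9978 ft -9.8 t31.8 (28, np.float64(123.1))
1.040 False act 1.0061 ft -8.9 t32.1 (27, np.float64(124.0))
1.048 False act 1.0147 ft -8.3 t32.4 (29, np.float64(124.3))
1.056 False act 1.0225 ft -8.6 t32.7 (28, np.float64(124.0))
1.064 False act 1.0307 ft -8.7 t33.0 (28, np.float64(123.5))
1.072 False act 1.0398 ft -8.4 t33.3 (29, np.float64(124.0))
1.080 False act 1.0484 ft -7.7 t33.6 (29, np.float64(123.6))
1.088 False act 1.0556 ft -8.6 t33.9 (26, np.float64(123.7))
1.096 False act 1.0663 ft -7.3 t34.2 (28, np.float64(123.4))
1.104 False act 1.0732 ft -7.5 t34.5 (27, np.float64(124.5))
1.112 False act 1.0848 ft -7.2 t34.8 (29, np.float64(122.5))
1.120 False act 1.1053 ft -3.4 t35.1 (30, np.float64(115.9))
```

The top camera shows the knob dropped 8 mm at about 1.105 rad, against 1.11 predicted. I'll release, back off and check.

Run:
```python
from h import *
ctrl.gripper_to(40,25); p=sensors.read_state()["eef_pos"]; ctrl.move_l([p[0],p[1],165],vel=100)
ctrl.move_ptp([545,35,260],down(YAW)); ctrl.hold(.5); say()
im,X=cloud("wrist"); cv2.imwrite("pics/w3.png",im[60:280,120:400,::-1])
P=X[masks(im,X)["red"]]; print(np.median(P,0),cv2.minAreaRect(P[:,:2].astype(np.float32)))
```

```text
t37.3 p [544.8  35.3 259.7] F [ 0.3  0.2 -0.3] M [-0.08 -0.03  0.  ] w40.1 g0
[550.603225   -26.27330362 116.64834524] ((550.8660888671875, -28.697582244873047), (10.38033676147461, 55.16999435424805), 6.414685249328613)
```

View pics/w3.png

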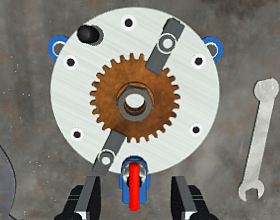

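The view shows the knob back along the radius at (135,185). Its top is at 116.6 mm, the same as at the start, so the pin is fully home. The handle is at (90,35), and the tools haven't moved.

```bash
python3 -c "
from plant import ctrl
print(ctrl.finish_job())"
```

```text
the job is handed in; nothing more can be done
None
```

I indexed the turntable one hole counter-clockwise (about 1.11 rad); the pin dropped fully home with the knob back over its slot and the arm clear, and I handed the job in at about 37 s (no verdict was returned).

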